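Hold the blank ink cell in the light of the test bench

TASK

Throw the toggle lever of the light bench fully over to switch its lamp on; then take the tallest of the three glass ink cells out of the wooden rack, gripping it by its two frosted end faces only and never touching its clear faces. Hold it up in the light path between lamp and screen, about midway, upright, its middle level with and centred on the lens, clear faces square to the beam, without it touching the bench. Finish while still holding it there motionless between your fingers, with the lamp left on and the other cells and the ink bottles left where they stand.

Things in the scene. Friction and masses are not known exactly. Their poses are not given: they have to be found in the camera images.
- light_path (a point): The hold point: on the axis of the lamp's lens, midway between lamp and screen, 110 mm above the table, in free air. Its axes turn with the light bench: y along the beam towards the lamp, z up, x across the beam
- bench: Light bench, fixed, stands somewhere else each time; origin on the table under light_path, same axes. Base plate 12 mm thick, 110 mm across, from y -160 to +200 mm, bare between lamp and screen. Grey lamp: level cylinder of 37 mm radius round the beam, lens face at y = +82 mm, back at +185 mm. White upright screen 90 x 90 mm at y = -90 mm, top 159 mm above the table
- switch_hinge (a point): Hinge of the lamp's toggle lever, 34 mm above the table, in a grey box (50 mm along x, 70 mm along y, top 37 mm above the table) 105 mm in -x and 120 mm in +y from light_path, same axes: beside the lamp, on the robot's side. The lever swings about it in the bench's y-z plane
- switch_tip (a point): Centre of the dark steel ball (radius 13 mm) on the end of the toggle lever, 80 mm from the hinge; the rod is 10 mm thick
- switch (a joint): Toggle lever angle in rad: 0 = off (leaning 0.5 rad from vertical to the bench's -y), 1.0 = on (leaning 0.5 rad to +y, fully over). The heavy ball (lever 0.13 kg in all) lets it drop to the nearer end from either side of upright (0.5) and keeps it there; under 2 N at the ball moves it
- cell: The tall glass cell, to be held: 40 (x) by 24 (y) by 72 mm (z), plus a white cap 30 x 18 x 8 mm on top; 0.07 to 0.14 kg. Origin: centre of its underside. Frosted (matt whitish) faces, 24 mm wide, look to its own +x and -x; clear glass faces, 40 mm wide, to +y and -y. Stands loosely (1.5 mm play all round) in any one of the rack's sockets, 22 mm deep, underside 8 mm above the table
- cell_mid (a point): Middle of the tall cell's glass, 36 mm above its underside, axes as the cell: the point to bring to light_path
- rack: Wooden rack, fixed, 80 mm (x) by 200 mm (y) by 30 mm tall, origin under its centre; it stands somewhere else each time. Three sockets in a row at y = -60, 0 and +60 mm; the cells' frosted faces look to the rack's +x and -x
- short_a: Shorter glass cell (same footprint, 54 mm tall with its cap) in the rack: leave alone. Origin under its centre
- short_b: Another like short_a: leave alone
- ink_a: Loose dropper bottle, 34 mm diameter, 80 mm tall, near the rack: leave alone. Origin under its centre
- ink_b: Another dropper bottle near the rack, as ink_a
- ink_c: Another dropper bottle, as ink_a, near the light bench

How it is judged:
By the outcome, as a careful person would: the job done as asked, in the order asked, and still so for the second after the job is handed in, while the arm keeps its last pose, push and grip.
It also fails if it takes over 59 s, if anything falls off the work surface, if the arm or the gripper's body presses on something with over 40 N, if the wrist force passes 120 N, or if a joint passes its speed limit or range.

ROBOT

A 7-joint arm with a two-finger parallel gripper is mounted at the origin on the work surface. World frame = base frame: x ahead of the robot, y to its left, z up, the work surface at z = 0. Lengths are in m, angles in degrees, forces in N, time in s.
With the tool pointing down it reaches from about 0.425 to 0.875 m from the base axis. Payload 4.7 kg.
Tool frame: the origin (TCP) lies midway between the tips of the shut fingers; the grasp point (between the pads) lies 19 mm behind it; y points along the fingers, x is the direction in which the jaws open and shut, and the axes are right-handed (so a half turn about y gives the same grasp; the last joint's range is limited). The gripper opens to 87 mm and grips with 3 to 60 N. Pads are 19 mm wide; open, the fingers measure 117 mm over their backs; the gripper's body (75 mm by 190 mm) begins 51 mm behind the grasp point.
Start: joints at [-66.858, 18.392, -4.016, 83.108, 1.295, 78.541, -3.26], TCP at [0.247, 0.601, 0.223] pointing down, gripper open.
Joint ranges: [-163.93, 163.93], [-17.29, 119.83], [-79.2, 71.16], [3.27, 140.29], [-89.18, 269.18], [5.43, 117.66], [-154.24, 154.24]. Speed limits (degrees/s): [147.25, 147.25, 180, 180, 180, 180, 180].

INTERFACE

Orientations are given as [roll, pitch, yaw] about the fixed x, y, z axes, in that order (R = Rz(yaw) Ry(pitch) Rx(roll)).
In Python, from cell import env gives the robot as it stands.
- The arm moves only by the tool carry_out, never from a script. Its argument "targets" is a list of rows, each a list of 2 entries, a list of its own where there are three numbers: the shift along the tool's x, y, z in mm, then the turn, a rotation vector about the tool's x, y, z in degrees. A call has 1 to 12 rows; each row shifts and turns the commanded pose from where the row before left it, along the tool's axes as they then stand; what a row does not reach is not made up. A row lasts 1/10 s, in which the tool goes at most 50 mm and 8.59 degrees, less where a joint would pass 70% of its speed; a pose out of reach is approached as far as the arm can. A call with a gripper value outside its range is refused whole. "jaw" is the opening, from 0 (shut) to 1 (fully open), set as the call begins (left out, the last holds). The fingers move at their own pace and stop on an object; "squeeze" is the grip in N (left out, the last holds). Time passes only in rows, so rows that do not move let the fingers close. It gives the time, the measured TCP pose, the force and the opening at its end, in the units of the state.
- env.get_obs(): the state, without advancing time (a new reading comes with each control period).
- env.read_camera(name): name is "scene" or "top" or "wrist"; returns the picture (384x512x3 uint8, red, green, blue); there is no depth.
- env.get_calibration(name): a dict with "fx", "fy", "cx", "cy" (pixels), "R" (3x3) and "t" (3): a world point X has camera coordinates R X + t; the wrist camera has in their place "hand_eye" (4x4, takes a point from camera to tool coordinates, whose origin is the TCP and whose axes are the tool frame's). Camera axes: x right, y down, z forward; pixel columns grow to the right and rows downward; lengths in m; the calibration is good to about 2 mm. A picture is of the moment at which its call begins: read the wrist's pose just before it. get_calibration takes no time and is no camera call.
- env.sign_off(): hands the job in, once; it reports no verdict.
Trained networks look in the newest picture that a camera, given by its name, has taken for a name from the list of things; names that differ only in an ending like _2 or _b are one class to them, and where a whole thing is asked for, a point or a joint stands for the part that bears it (a point fixed in the world has none). Each returns a list of dicts, best first, with "p" (0 to 1); they miss things now and then, are a little off and sometimes report something else, mostly with a low value. They report only what shows in the picture. A call takes as long as a camera call.
- env.outline_of(camera, label): "mask" (384x512 bool, what is visible of it) and "xy" ([column, row] in pixels, amid what is visible of it).
The state is a dict: "time_s": time; "qpos": joint angles; "joint_velocities": joint speeds; "effort": joint torques, N m; "tool_pos": TCP position; "tool_rot": TCP orientation; "force": force on the tool from outside, world axes, zero at the start; "wrist_torque": the same for the moment, N m; "grip_width": finger opening in m.
Only numpy, scipy, OpenCV 4.12 (cv2) and the standard library are available. Lean on these libraries where they do the work, as an engineer would, in place of code of your own. Each camera call takes 0.05 s, during which the arm holds its last target.

## Working session

There is one attempt and no reset: what is moved stays moved. The work goes in short steps, Python scripts to look and compute and a tool call to move; the robot and the scene stay as the last step left them, time stands still between calls to the robot, and variables do not carry over. Pictures are saved under pics/ and viewed, and the job is handed in when it is done.

Besides the shell and the picture viewer there is one more tool, called after "Request:" by a JSON object that holds its "name" and its "arguments". carry_out: Moves the arm, as the interface text tells. Its arguments: {"type":"object","properties":{"targets":{"type":"array","items":{"type":"array"}},"jaw":{"type":"number"},"squeeze":{"type":"number"}},"required":["targets"]}

```bash
mkdir -p pics; ls; python3 - <<'E'
from cell import env
import cv2, numpy as np
o=env.get_obs(); print({k:np.round(v,3).tolist() for k,v in o.items()})
for c in ["scene","top","wrist"]:
    im=env.read_camera(c); cv2.imwrite(f"pics/{c}0.png",im[:,:,::-1]); k=env.get_calibration(c); print(c,{a:np.round(b,4).tolist() for a,b in k.items()})
    for l in ["cell","short_a","ink_a","rack","bench","switch","switch_tip"]:
        r=env.outline_of(c,l); print(l,[(round(d["p"],2),np.round(d["xy"]).tolist(),int(d["mask"].sum())) for d in r[:4]])
E
```

```text
pics
{'time_s': 0.0, 'qpos': [-66.858, 18.438, -4.015, 83.173, 1.293, 78.54, -3.259], 'joint_velocities': [0.054, 0.028, 0.024, -0.018, -0.006, -0.013, -0.105], 'effort': [0.0, -49.127, -0.404, -31.253, -0.064, 0.044, 0.0], 'tool_pos': [0.247, 0.601, 0.221], 'tool_rot': [-90.004, 0.106, 67.667], 'force': [-0.658, 0.503, -0.439], 'wrist_torque': [-0.003, -0.055, -0.022], 'grip_width': 0.087}
scene {'fx': 455.255, 'fy': 455.255, 'cx': 256.7799, 'cy': 192.3783, 'R': [[0.641, 0.7675, 0.0103], [0.463, -0.3759, -0.8027], [-0.6122, 0.5193, -0.5963]], 't': [-0.4155, -0.1882, 1.4504]}
cell [(0.68, [163.0, 250.0], 464)]
short_a [(0.68, [131.0, 262.0], 297), (0.62, [331.0, 198.0], 310), (0.61, [190.0, 252.0], 296)]
ink_a [(0.85, [330.0, 200.0], 326), (0.73, [164.0, 220.0], 365), (0.71, [179.0, 307.0], 444), (0.6, [132.0, 262.0], 317)]
rack [(0.68, [159.0, 272.0], 2834)]
bench [(0.65, [298.0, 170.0], 6353), (0.37, [190.0, 254.0], 318)]
switch []
switch_tip []
top {'fx': 352.0841, 'fy': 352.0841, 'cx': 257.8699, 'cy': 193.237, 'R': [[-0.0098, -1.0, -0.001], [-0.991, 0.0099, -0.1334], [0.1334, -0.0003, -0.9911]], 't': [0.0327, 0.581, 0.7492]}
cell [(0.73, [369.0, 187.0], 357)]
short_a [(0.57, [340.0, 180.0], 238), (0.56, [390.0, 192.0], 283), (0.49, [359.0, 189.0], 2519)]
ink_a [(0.75, [333.0, 236.0], 213), (0.72, [390.0, 195.0], 306), (0.68, [173.0, 156.0], 250), (0.62, [375.0, 135.0], 274)]
rack [(0.98, [356.0, 188.0], 2588), (0.56, [172.0, 155.0], 231)]
bench []
switch [(0.53, [130.0, 251.0], 112), (0.51, [152.0, 214.0], 9943), (0.23, [331.0, 236.0], 222)]
switch_tip [(0.63, [130.0, 254.0], 111)]
wrist {'fx': 321.1157, 'fy': 321.1157, 'cx': 256.1882, 'cy': 193.9054, 'hand_eye': [[1.0, 0.0009, -0.0001, -0.0004], [0.0003, -0.2718, 0.9623, -0.163], [0.0008, -0.9623, -0.2718, 0.074], [0.0, 0.0, 0.0, 1.0]]}
cell []
short_a []
ink_a []
rack []
bench []
switch []
switch_tip []
```

View pics/scene0.png

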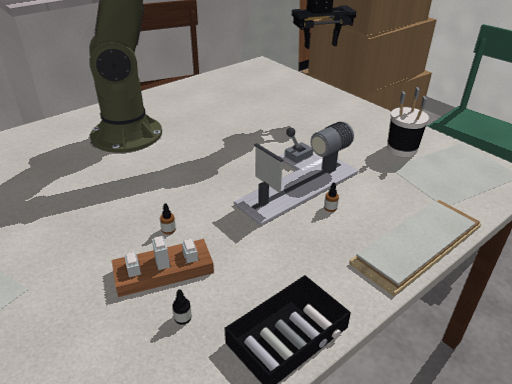

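View pics/top0.png

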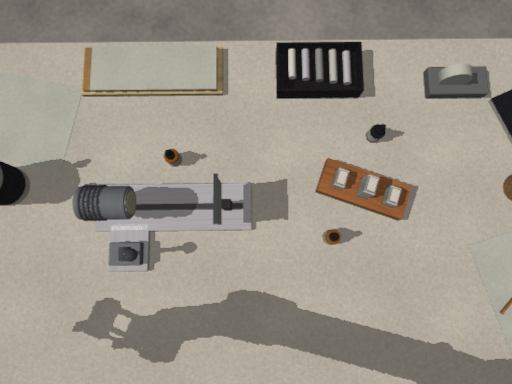

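View pics/wrist0.png

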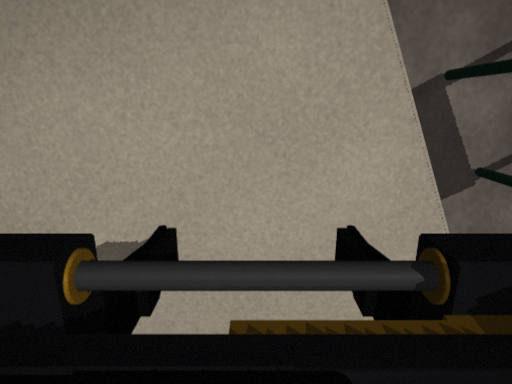

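```bash
python3 - <<'E'
import cv2
a=cv2.imread("pics/top0.png"); s=cv2.imread("pics/scene0.png")
cv2.imwrite("pics/c1.png",cv2.resize(a[165:275,70:262],None,fx=4,fy=4,interpolation=cv2.INTER_CUBIC))
cv2.imwrite("pics/c2.png",cv2.resize(a[150:250,305:425],None,fx=6,fy=6,interpolation=cv2.INTER_CUBIC))
cv2.imwrite("pics/c3.png",cv2.resize(s[115:225,225:370],None,fx=5,fy=5,interpolation=cv2.INTER_CUBIC))
cv2.imwrite("pics/c4.png",cv2.resize(s[195:330,100:225],None,fx=4.4,fy=4.4,interpolation=cv2.INTER_CUBIC))
E
```

```text
(no output)
```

View pics/c1.png

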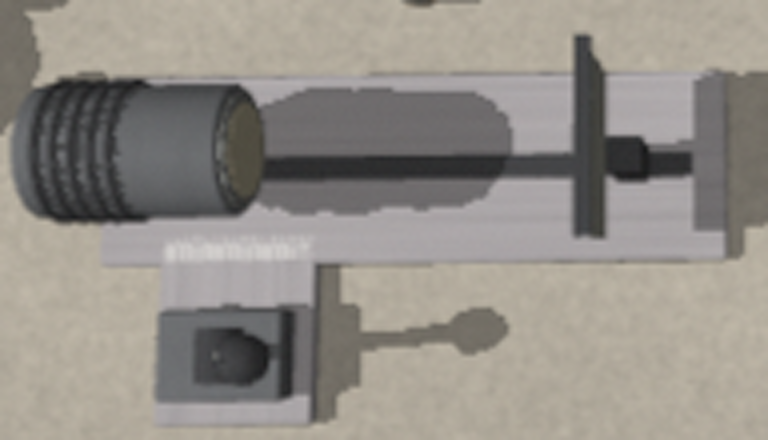

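View pics/c2.png

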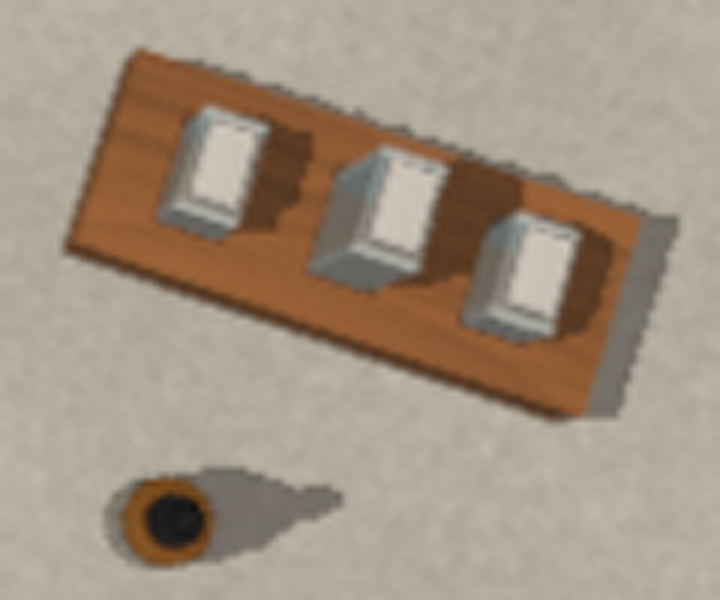

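View pics/c3.png

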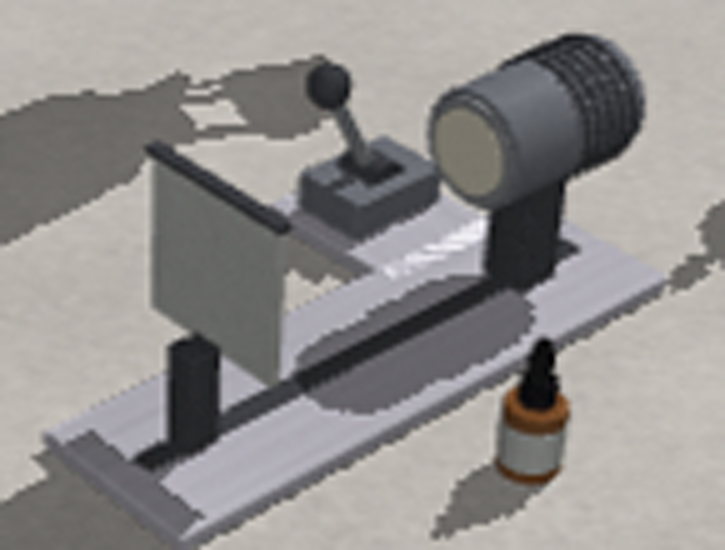

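View pics/c4.png

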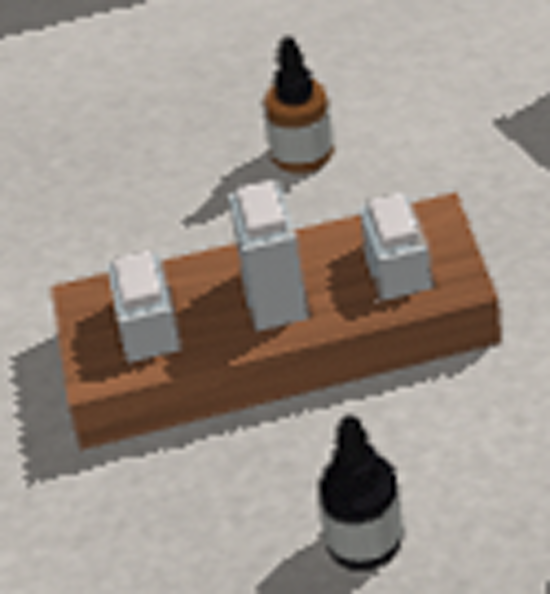

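```bash
cat > h.py <<'E'
import numpy as np, cv2
from cell import env
from scipy.optimize import least_squares
K={c:env.get_calibration(c) for c in ("scene","top")}
def proj(c,X):
    k=K[c]; p=np.asarray(X)@np.array(k["R"]).T+np.array(k["t"]).ravel()
    return np.c_[k["fx"]*p[:,0]/p[:,2]+k["cx"],k["fy"]*p[:,1]/p[:,2]+k["cy"]]
def pose(P,L):
    L=np.array(L)/1000.; c,s=np.cos(P[2]),np.sin(P[2])
    return np.c_[P[0]+c*L[:,0]-s*L[:,1],P[1]+s*L[:,0]+c*L[:,1],L[:,2]]
def px(uv,off,sc): return (np.array(uv)+.5)/sc-.5+np.array(off)
def fit(obs,x0):
    f=lambda P:np.concatenate([(proj(c,pose(P,L))-U).ravel() for c,L,U in obs])
    r=least_squares(f,x0,loss="soft_l1"); return r.x,f(r.x).reshape(-1,2)
E
python3 - <<'E'
from h import *
T=((70,165),4); S=((225,115),5); T2=((305,150),6); S2=((100,195),4.4)
bt=("top",[(55,-160,12),(-55,-160,12),(-55,200,12)],px([(722,73),(725,257),(103,262)],*T))
bs=("scene",[(-55,-160,12),(55,-160,12),(55,200,12),(-45,-90,159),(45,-90,159)],px([(45,437),(187,540),(665,282),(150,148),(285,232)],*S))
rt=("top",[(40,100,30),(40,-100,30),(-40,-100,30),(-40,100,30)],px([(137,50),(640,215),(582,412),(66,247)],*T2))
rs=("scene",[(40,-100,30),(40,100,30),(-40,-100,30),(-40,100,30)],px([(72,402),(498,298),(52,288),(457,195)],*S2))
for n,o in (("bench",[[bt],[bs],[bt,bs]]),("rack",[[rt],[rs],[rt,rs]])):
    for q in o:
        x,r=fit(q,[.6,.2 if n=="bench" else -.25,0]); print(n,np.round(x[:2]*1000,1),np.degrees(x[2]).round(2)); print(r.round(1).tolist())
E
```

```text
bench [557.4 202.9] -0.25
[[0.9, -1.0], [0.2, 0.5], [-1.8, 0.1]]
bench [562.  195.9] 0.81
[[-1.4, 0.2], [-1.2, 1.3], [0.2, -1.0], [1.8, 0.1], [0.5, -1.2]]
bench [558.8 200. ] 0.16
[[1.9, -2.1], [1.7, -0.6], [-0.4, 0.2], [-1.1, -1.5], [-1.4, -0.3], [0.8, -1.6], [2.1, -1.2], [0.4, -2.5]]
rack [ 592.3 -213.4] -19.15
[[-0.6, -0.1], [-0.2, -0.1], [0.1, 0.5], [0.8, -0.2]]
rack [ 595.3 -215. ] -19.81
[[-0.5, 0.9], [0.6, 0.2], [-0.1, -0.6], [0.2, -0.8]]
rack [ 593.2 -213.9] -19.41
[[-0.3, -0.6], [0.0, -0.3], [0.1, 0.2], [1.0, -0.8], [-0.3, 0.2], [0.5, -0.9], [-0.2, -1.1], [-0.2, -1.7]]
```

Request:
{"name": "carry_out", "arguments": {"targets": [[[0, 0, 0], [0, -4.5, 0]], [[0, 0, 0], [0, -4.5, 0]], [[0, 0, 0], [0, -4.5, 0]], [[0, 0, 0], [0, -4.5, 0]], [[0, 0, 0], [0, -4.3, 0]]], "jaw": 0, "squeeze": 20}}

```text
time_s: 1.7
tool_pos: [0.247, 0.6012, 0.2226]
tool_rot: [-90.0, -0.0, 90.2]
force: [-0.1, 0.3, 0.5]
grip_width: 0.0553
```

Request:
{"name": "carry_out", "arguments": {"targets": [[[-15, 0, -9], [0, 0, 0]], [[-35, 0, -20], [0, 0, 0]], [[-36, 0, -20], [0, 0, 0]], [[-36, 0, -20], [0, 0, 0]], [[-36, 0, -20], [0, 0, 0]], [[-36, 0, -20], [0, 0, 0]], [[-36, 0, -20], [0, 0, 0]], [[-36, 0, -20], [0, 0, 0]], [[-36, 0, -20], [0, 0, 0]], [[-36, 0, -20], [0, 0, 0]], [[-28, 0, -18], [0, 0, 0]], [[0, 0, 0], [0, 0, 0]]]}}

```text
time_s: 2.9
tool_pos: [0.4568, 0.2281, 0.2229]
tool_rot: [-90.1, 0.1, 89.3]
force: [0.4, -0.8, 0.3]
grip_width: 0.0005
```

```bash
python3 - <<'E'
from cell import env
import cv2, numpy as np
o=env.get_obs(); print({k:np.round(v,3).tolist() for k,v in o.items()})
im=env.read_camera("wrist"); cv2.imwrite(f"pics/w1.png",im[:,:,::-1])
E
```

```text
{'time_s': 2.9, 'qpos': [-39.388, 1.18, 9.937, 103.009, -0.077, 75.79, 59.837], 'joint_velocities': [-2.382, 0.554, -4.486, -0.209, -3.041, 0.077, -2.663], 'effort': [-0.171, -31.159, -0.012, -30.877, 0.051, 0.061, 0.395], 'tool_pos': [0.457, 0.228, 0.223], 'tool_rot': [-90.099, 0.092, 89.271], 'force': [0.426, -0.842, 0.26], 'wrist_torque': [0.026, 0.03, -0.024], 'grip_width': 0.001}
```

View pics/w1.png

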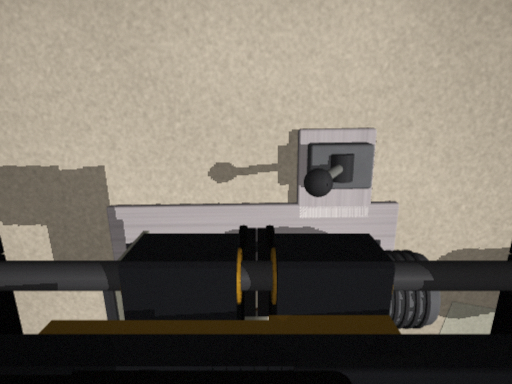

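```bash
cat >> h.py <<'E'
from scipy.spatial.transform import Rotation as Ro
def wray(uv,z,o):
    k=env.get_calibration("wrist"); H=np.array(k["hand_eye"])
    d=np.array([(uv[0]-k["cx"])/k["fx"],(uv[1]-k["cy"])/k["fy"],1])
    R=Ro.from_euler("xyz",o["tool_rot"],degrees=True).as_matrix()
    c=R@H[:3,3]+o["tool_pos"]; v=R@H[:3,:3]@d
    return c+v*(z-c[2])/v[2]
E
python3 - <<'E'
from h import *
o=env.get_obs()
for n,uv,z in (("ball",(319,181.5),.104),("plate-160",(110,205),.012),("plate+200",(398,203),.012),("box c",(310.5,143.5),.037),("box c2",(372,144),.037),("box c3",(371,188),.037),("plate mid",(250,204),.012)):
    print(n,wray(uv,z,o).round(4))
r=env.outline_of("wrist","switch_tip"); print([(d["p"],d["xy"]) for d in r])
E
```

```text
ball [0.4494 0.2876 0.104 ]
plate-160 [0.4992 0.0519 0.012 ]
plate+200 [0.4995 0.4034 0.012 ]
box c [0.4234 0.2898 0.037 ]
box c2 [0.4244 0.3563 0.037 ]
box c3 [0.4736 0.3596 0.037 ]
plate mid [0.4993 0.2229 0.012 ]
[(0.94, [317.3, 178.0])]
```

Request:
{"name": "carry_out", "arguments": {"targets": [[[0, 15, 3], [0, 0, 0]], [[0, 30, 3], [0, 0, 0]], [[0, 30, 0], [0, 0, 0]], [[0, 30, 0], [0, 0, 0]], [[0, 20, 0], [0, 0, 0]], [[0, 10, 0], [0, 0, 0]], [[0, 0, 0], [0, 0, 0]]]}}

```text
time_s: 3.7
tool_pos: [0.4463, 0.2355, 0.0864]
tool_rot: [-89.9, 0.1, 90.0]
force: [-0.5, -0.0, 1.4]
grip_width: 0.0004
```

Request:
{"name": "carry_out", "arguments": {"targets": [[[8, 0, 0], [0, 0, 0]], [[8, 0, 0], [0, 0, 0]], [[8, 0, 0], [0, 0, 0]], [[8, 0, 0], [0, 0, 0]], [[8, 0, 0], [0, 0, 0]], [[8, 0, 0], [0, 0, 0]], [[8, 0, 0], [0, 0, 0]], [[8, 0, 0], [0, 0, 0]], [[8, 0, 0], [0, 0, 0]], [[8, 0, 0], [0, 0, 0]], [[8, 0, 0], [0, 0, 0]], [[6, 0, 0], [0, 0, 0]]]}}

```text
time_s: 4.9
tool_pos: [0.4477, 0.3301, 0.0875]
tool_rot: [-90.0, -0.0, 90.0]
force: [0.2, 0.3, -0.3]
grip_width: 0.0006
```

```bash
python3 - <<'E'
from cell import env
import cv2, numpy as np
for c in ("wrist","scene"):
  im=env.read_camera(c); 
  if c=="scene": im=cv2.resize(im[100:240,220:380],None,fx=4,fy=4)
  cv2.imwrite(f"pics/{c}2.png",im[:,:,::-1])
E
```

```text
(no output)
```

View pics/wrist2.png

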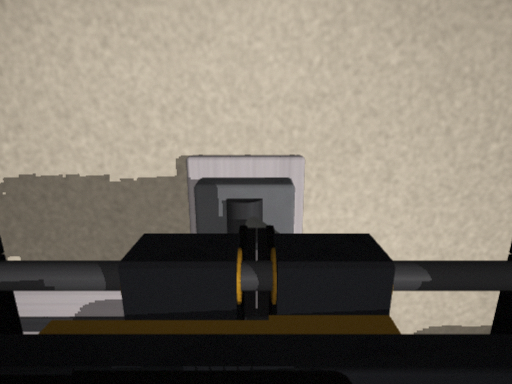

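View pics/scene2.png

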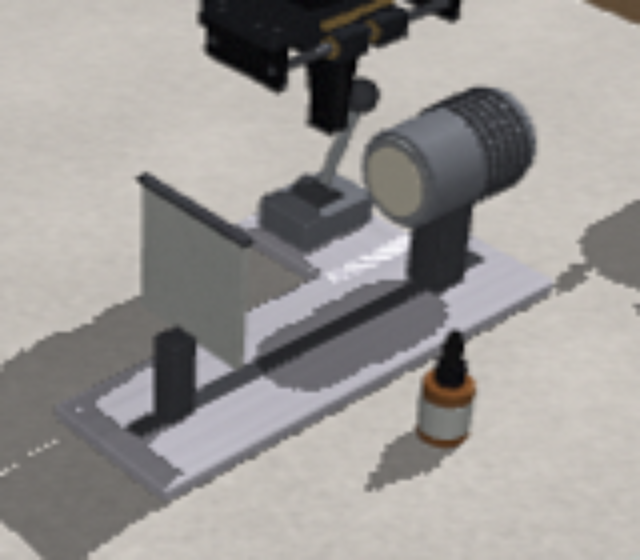

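Request:
{"name": "carry_out", "arguments": {"targets": [[[3, 0, 0], [0, 0, 0]], [[3, 0, 0], [0, 0, 0]], [[0, 0, 0], [0, 0, 0]]]}}

```text
time_s: 5.3
tool_pos: [0.4479, 0.3354, 0.0876]
tool_rot: [-90.0, -0.0, 90.0]
force: [0.3, -0.4, 0.0]
grip_width: 0.0002
```

Request:
{"name": "carry_out", "arguments": {"targets": [[[-10, 0, 0], [0, 0, 0]], [[-20, 0, 0], [0, 0, 0]], [[-20, 0, 0], [0, 0, 0]], [[0, -30, 0], [0, 0, 0]], [[0, -40, 0], [0, 0, 0]], [[0, -40, 0], [0, 0, 0]], [[0, -20, 0], [0, 0, 0]], [[0, 0, 0], [0, 0, 0]]]}}

```text
time_s: 6.1
tool_pos: [0.45, 0.284, 0.2214]
tool_rot: [-90.3, -0.2, 89.8]
force: [0.5, -0.2, -0.0]
grip_width: 0.0005
```

```bash
python3 - <<'E'
from h import *
o=env.get_obs(); print(o["tool_pos"],o["tool_rot"])
for c in ("wrist","scene"):
  im=env.read_camera(c); 
  if c=="scene": im=cv2.resize(im[100:240,220:380],None,fx=4,fy=4)
  cv2.imwrite(f"pics/{c}3.png",im[:,:,::-1])
E
```

```text
[0.44996927 0.28395117 0.22140966] [-90.31889849  -0.23003089  89.82352795]
```

View pics/wrist3.png

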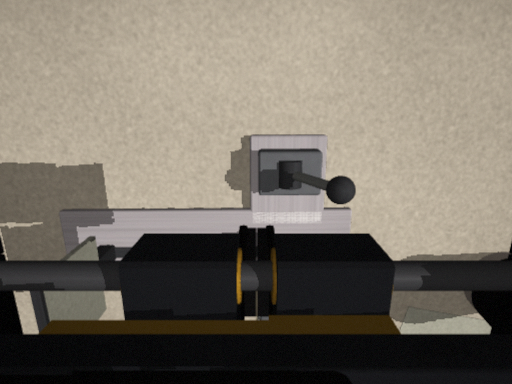

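View pics/scene3.png

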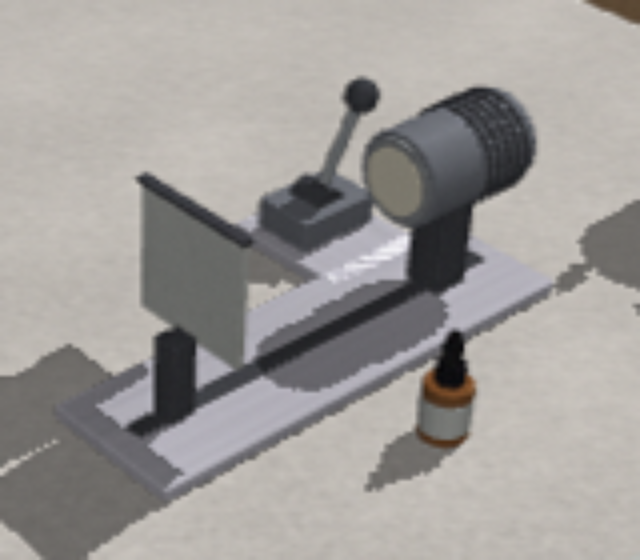

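```bash
python3 - <<'E'
from h import *
o=env.get_obs(); print(o["tool_pos"],o["tool_rot"],o["time_s"])
for n,uv,z in (("ball",(341,189.5),.104),("p+200",(350,209),.012),("p-160",(62,210),.012),("box c",(259,150.5),.037),("box c2",(321.5,151),.037),("box c3",(321,193.5),.037)):
    print(n,wray(uv,z,o).round(4))
s=cv2.imread("pics/scene0.png"); a=s[100:240,220:380]; a=cv2.resize(a,None,fx=4,fy=4); b=cv2.imread("pics/scene3.png")
for (u,v) in ((395,185),(190,260)): print(a[v-8:v+8,u-8:u+8].mean((0,1)),b[v-8:v+8,u-8:u+8].mean((0,1)))
# ball in scene
for P in ([.554,.205,0],[.557,.202,0]):
  for y in (81.6,158.4): print(proj("scene",pose(P,[(-105,y,104.2)])))
E
```

```text
[0.44797702 0.283328   0.21735902] [-9.00051031e+01  3.36958864e-03  8.98571190e+01] 6.2
ball [0.4479 0.3583 0.104 ]
p+200 [0.4969 0.396  0.012 ]
p-160 [0.4977 0.0478 0.012 ]
box c [0.4225 0.2858 0.037 ]
box c2 [0.4232 0.3527 0.037 ]
box c3 [0.4704 0.3547 0.037 ]
[106.91796875 118.08203125 121.55859375] [107.95703125 119.28515625 122.8828125 ]
[100.46875    102.94921875 101.62890625] [101.80078125 104.2578125  103.        ]
[[290.4261649  130.45842893]]
[[310.00336376 122.26057677]]
[[290.37964912 131.20164138]]
[[310.00944306 122.95954186]]
```

Request:
{"name": "carry_out", "arguments": {"targets": [[[0, 0, 0], [0, 6.3, 0]], [[0, 0, 0], [0, 8.5, 0]], [[0, 0, 0], [0, 8.5, 0]], [[0, 0, 0], [0, 8.5, 0]], [[0, 0, 0], [0, 8.5, 0]], [[0, 0, 0], [0, 8.5, 0]], [[0, 0, 0], [0, 8.5, 0]], [[0, 0, 0], [0, 8.5, 0]], [[0, 0, 0], [0, 8.5, 0]], [[0, 0, 0], [0, 8.5, 0]], [[0, 0, 0], [0, 8.5, 0]], [[0, 0, 0], [0, 8.5, 0]]], "jaw": 0.75}}

```text
time_s: 7.4
tool_pos: [0.4469, 0.2835, 0.2152]
tool_rot: [-90.2, 0.1, -10.2]
force: [0.0, 0.2, 0.4]
grip_width: 0.0644
```

Request:
{"name": "carry_out", "arguments": {"targets": [[[0, 0, 0], [0, 6.5, 0]], [[0, 0, 0], [0, 3, 0]], [[0, 0, 0], [0, 0, 0]], [[0, 0, 0], [0, 0, 0]], [[0, 0, 0], [0, 0, 0]]]}}

```text
time_s: 7.9
tool_pos: [0.4476, 0.2846, 0.2168]
tool_rot: [-90.1, 0.0, -19.3]
force: [0.3, 0.3, 1.0]
grip_width: 0.0653
```

```bash
python3 - <<'E'
from h import *
o=env.get_obs(); print(o["tool_pos"],o["tool_rot"],o["time_s"],o["qpos"])
R=Ro.from_euler("xyz",o["tool_rot"],degrees=True).as_matrix()
print(R.T@(np.array([.594,-.214,.20])-o["tool_pos"])*1000)
K7=env.read_camera("top")
for l in("ink_a",):
  for d in env.outline_of("top",l):
    print(d["p"],d["xy"])
E
```

```text
[0.44756105 0.28458086 0.2167883 ] [-9.00638611e+01  3.84582575e-02 -1.92959570e+01] 7.9 [-46.01040137   3.90536844  11.22565322 100.94822833  -0.778929
  75.2964838  -53.90739307]
[ 302.97877977   17.05549036 -422.1635413 ]
0.81 [377.4, 133.6]
0.57 [172.4, 156.0]
0.54 [165.2, 213.8]
0.5 [331.7, 235.9]
```

Request:
{"name": "carry_out", "arguments": {"targets": [[[14, 0, -20], [0, 0, 0]], [[28, 0, -39], [0, 0, 0]], [[28, 0, -39], [0, 0, 0]], [[28, 0, -39], [0, 0, 0]], [[28, 0, -39], [0, 0, 0]], [[28, 0, -39], [0, 0, 0]], [[28, 0, -39], [0, 0, 0]], [[28, 0, -39], [0, 0, 0]], [[28, 0, -39], [0, 0, 0]], [[28, 0, -39], [0, 0, 0]], [[25, 0, -35], [0, 0, 0]], [[12, 0, -16], [0, 0, 0]]]}}

```text
time_s: 9.2
tool_pos: [0.5936, -0.2188, 0.2175]
tool_rot: [-90.2, -0.0, -19.6]
force: [0.2, -0.6, 0.0]
grip_width: 0.0652
```

Request:
{"name": "carry_out", "arguments": {"targets": [[[0, 0, 0], [0, 0, 0]], [[0, 0, 0], [0, 0, 0]], [[0, 0, 0], [0, 0, 0]]]}}

```text
time_s: 9.5
tool_pos: [0.5943, -0.2113, 0.2174]
tool_rot: [-89.9, 0.0, -19.2]
force: [0.1, 1.5, -0.9]
grip_width: 0.0651
```

```bash
python3 - <<'E'
from h import *
o=env.get_obs(); print(o["tool_pos"],o["tool_rot"],o["time_s"])
for c in ("wrist","scene","top"):
  im=env.read_camera(c)
  cv2.imwrite(f"pics/{c}4.png",im[:,:,::-1])
for l in ("cell","rack"): print(l,[(d["p"],d["xy"]) for d in env.outline_of("wrist",l)])
E
```

```text
[ 0.59425574 -0.21131193  0.21736274] [-8.99246906e+01  3.67425795e-02 -1.91869311e+01] 9.5
cell [(0.6, [255.3, 179.2])]
rack [(0.89, [255.9, 155.1])]
```

View pics/wrist4.png

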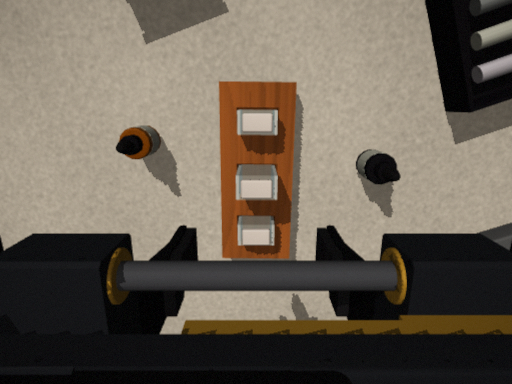

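View pics/scene4.png

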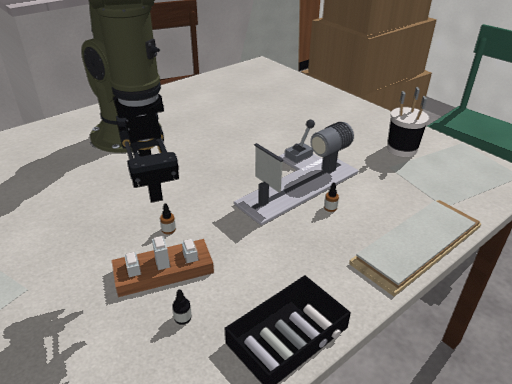

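```bash
python3 - <<'E'
from h import *
o=env.get_obs(); print(o["tool_pos"],o["tool_rot"])
R=Ro.from_euler("xyz",o["tool_rot"],degrees=True).as_matrix()
for n,uv,z in (("cap",(256,187),.088),("rack c",(220,82),.03),("rack c",(296,82),.03),("rack c",(224,258),.03),("rack",(290,257),.03)):
    w=wray(uv,z,o); print(n,w.round(4),(R.T@(w-o["tool_pos"])*1000).round(1))
im=cv2.imread("pics/wrist4.png"); cv2.imwrite("pics/w4c.png",cv2.resize(im[75:265,200:310],None,fx=3,fy=3,interpolation=cv2.INTER_CUBIC))
for d in env.outline_of("wrist","cell"):
    m=d["mask"]; ys,xs=np.where(m); print(xs.min(),xs.max(),ys.min(),ys.max())
E
```

```text
[ 0.59421462 -0.21223811  0.21777112] [-8.99589981e+01 -1.32936210e-02 -1.92357415e+01]
cap [ 0.5939 -0.2141  0.088 ] [  0.3 129.8  -2. ]
rack c [ 0.5908 -0.1102  0.03  ] [-36.9 187.8  95.1]
rack c [ 0.6649 -0.136   0.03  ] [ 41.6 187.8  95.1]
rack c [ 0.5237 -0.2988  0.03  ] [ -38.1  187.7 -105.1]
rack [ 0.5991 -0.3237  0.03  ] [  41.2  187.7 -103.7]
236 277 164 199
```

View pics/w4c.png

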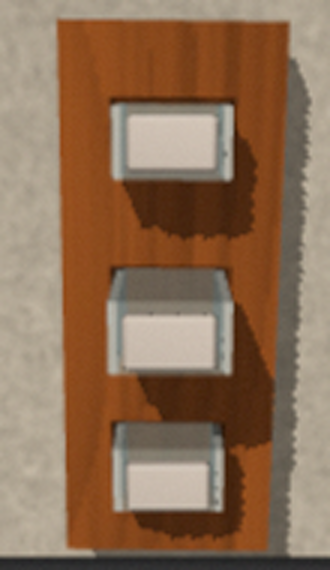

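Request:
{"name": "carry_out", "arguments": {"targets": [[[1.5, 15, -3.5], [0, 0, 0]], [[0, 30, 0], [0, 0, 0]], [[0, 30, 0], [0, 0, 0]], [[0, 20, 0], [0, 0, 0]], [[0, 0, 0], [0, 0, 0]], [[0, 0, 0], [0, 0, 0]], [[0, 0, 0], [0, 0, 0]]]}}

```text
time_s: 10.5
tool_pos: [0.5951, -0.2177, 0.1238]
tool_rot: [-90.0, -0.1, -19.3]
force: [0.4, 0.5, -0.2]
grip_width: 0.0651
```

```bash
python3 - <<'E'
from h import *
for i in range(2):
  o=env.get_obs(); print(o["tool_pos"],o["tool_rot"],o["time_s"])
  im=env.read_camera("wrist")
cv2.imwrite("pics/w5.png",im[:,:,::-1])
im=env.read_camera("top"); cv2.imwrite("pics/t5.png",cv2.resize(im[120:260,290:440],None,fx=4,fy=4)[:,:,::-1])
im=env.read_camera("scene"); cv2.imwrite("pics/s5.png",cv2.resize(im[150:310,90:250],None,fx=3.7,fy=3.7,interpolation=cv2.INTER_CUBIC)[:,:,::-1])
E
```

```text
[ 0.59511633 -0.21773075  0.1238397 ] [-89.99568323  -0.1281921  -19.34398579] 10.5
[ 0.59524999 -0.21770786  0.12406991] [-89.98424326  -0.15149845 -19.34017414] 10.55
```

View pics/w5.png

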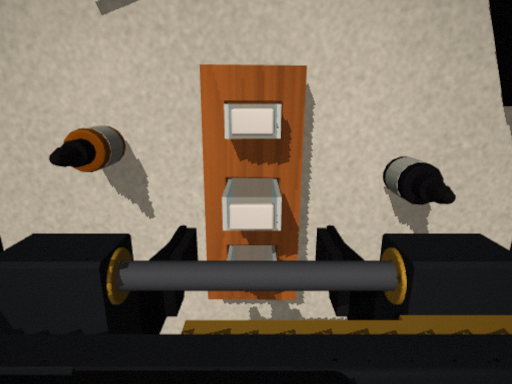

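View pics/s5.png

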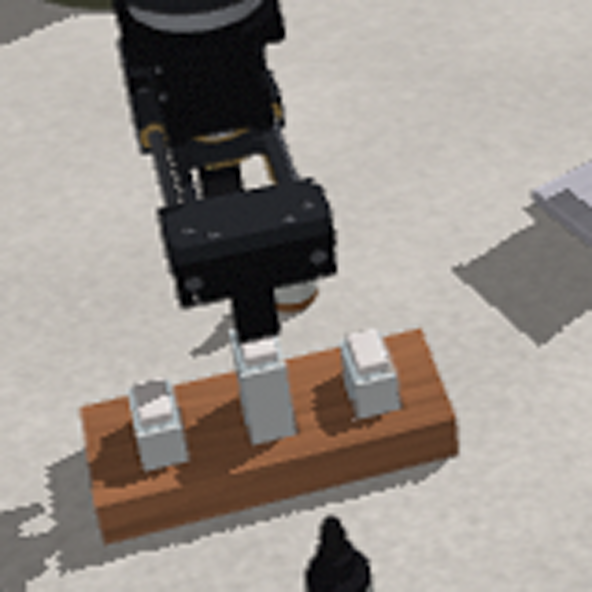

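```bash
python3 - <<'E'
from h import *
o=env.get_obs(); print(o["tool_pos"])
R=Ro.from_euler("xyz",o["tool_rot"],degrees=True).as_matrix()
for n,uv,z in (("cap",(251,216),.088),("capfront",(251,228),.088),("g fl",(222.5,205),.08),("g fr",(281,205),.08),("rack c",(201,66),.03),("rack c",(306,67),.03),("rack n",(209,299),.03),("rack n",(296,299),.03)):
    w=wray(uv,z,o); print(n,w.round(4),(R.T@(w-o["tool_pos"])*1000).round(1))
im=cv2.imread("pics/w5.png"); cv2.imwrite("pics/w5c.png",cv2.resize(im[160:300,160:350],None,fx=4,fy=4,interpolation=cv2.INTER_CUBIC))
E
```

```text
[ 0.59497898 -0.21740978  0.12369377]
cap [ 0.5931 -0.2138  0.088 ] [-3.  35.7  2.8]
capfront [ 0.5903 -0.2218  0.088 ] [-3.  35.7 -5.7]
g fl [ 0.5765 -0.2027  0.08  ] [-22.3  43.7   7.8]
g fr [ 0.6138 -0.2158  0.08  ] [17.1 43.7  7.8]
rack c [ 0.59  -0.109  0.03 ] [-40.8  93.7 100.6]
rack c [ 0.6638 -0.1355  0.03  ] [ 37.6  93.8 100. ]
rack n [ 0.5224 -0.2961  0.03  ] [-42.6  93.6 -98.3]
rack n [ 0.5975 -0.3226  0.03  ] [ 37.   93.7 -98.4]
```

View pics/w5c.png

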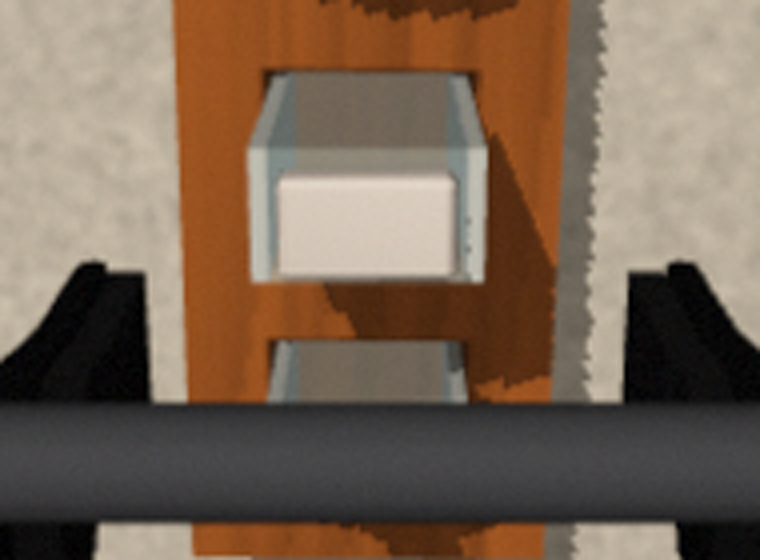

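View pics/t5.png

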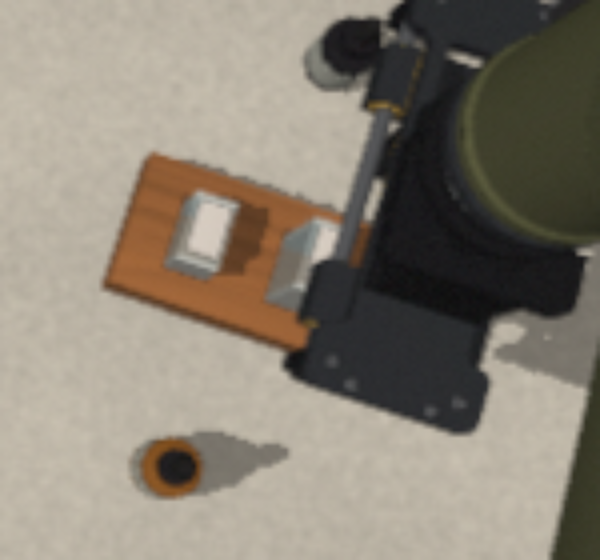

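Request:
{"name": "carry_out", "arguments": {"targets": [[[-2.5, 10, 2], [0, 0, 0]], [[0, 20, 0], [0, 0, 0]], [[0, 20, 0], [0, 0, 0]], [[0, 20, 0], [0, 0, 0]], [[0, 10, 0], [0, 0, 0]], [[0, 4, 0], [0, 0, 0]], [[0, 0, 0], [0, 0, 0]], [[0, 0, 0], [0, 0, 0]], [[0, 0, 0], [0, 0, 0]]]}}

```text
time_s: 11.6
tool_pos: [0.5934, -0.2147, 0.0396]
tool_rot: [-90.0, -0.1, -19.3]
force: [0.2, -0.4, 0.1]
grip_width: 0.0648
```

```bash
python3 - <<'E'
from h import *
o=env.get_obs(); print(o["tool_pos"],o["tool_rot"],o["time_s"],o["force"])
im=env.read_camera("wrist")
cv2.imwrite("pics/w6.png",im[:,:,::-1])
im=env.read_camera("scene"); cv2.imwrite("pics/s6.png",cv2.resize(im[150:310,90:250],None,fx=3.7,fy=3.7,interpolation=cv2.INTER_CUBIC)[:,:,::-1])
E
```

```text
[ 0.59338715 -0.21472559  0.03963415] [-89.98060949  -0.10822921 -19.33376988] 11.6 [ 0.15123406 -0.44788333  0.08587449]
```

View pics/w6.png

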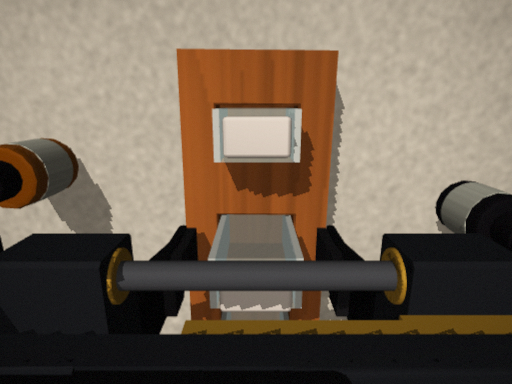

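View pics/s6.png

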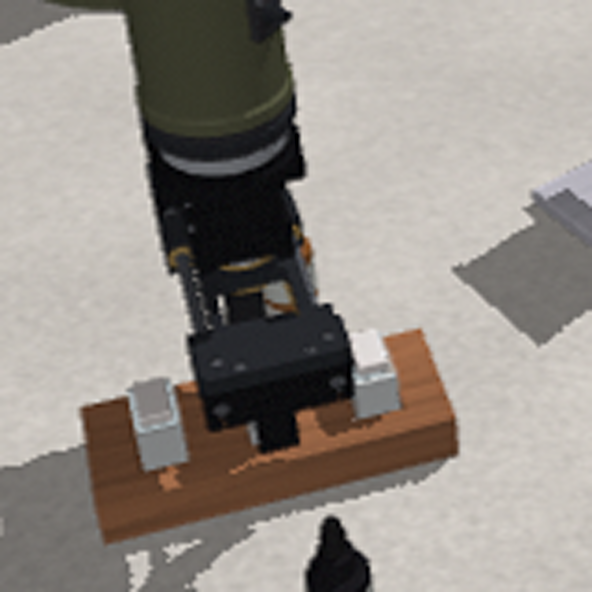

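Request:
{"name": "carry_out", "arguments": {"targets": [[[0, 0, 0], [0, 0, 0]], [[0, 0, 0], [0, 0, 0]], [[0, 0, 0], [0, 0, 0]], [[0, 0, 0], [0, 0, 0]], [[0, 0, 0], [0, 0, 0]], [[0, 0, 0], [0, 0, 0]], [[0, 0, 0], [0, 0, 0]], [[0, 0, 0], [0, 0, 0]]], "jaw": 0.3, "squeeze": 22}}

```text
time_s: 12.5
tool_pos: [0.5927, -0.2144, 0.0385]
tool_rot: [-90.0, -0.0, -19.3]
force: [0.5, -1.3, 0.3]
grip_width: 0.04
```

```bash
python3 - <<'E'
from h import *
o=env.get_obs(); print(o["tool_pos"],o["tool_rot"],o["time_s"],o["force"],o["grip_width"],o["wrist_torque"])
E
```

```text
[ 0.59266665 -0.21443971  0.03854492] [-8.99958739e+01 -3.80288571e-03 -1.93292037e+01] 12.5 [ 0.45082173 -1.27751395  0.34614332] 0.04001703563893144 [-0.07414166  0.05709012 -0.03392973]
```

Request:
{"name": "carry_out", "arguments": {"targets": [[[0, -5, 0], [0, 0, 0]], [[0, -10, 0], [0, 0, 0]], [[0, -15, 0], [0, 0, 0]], [[0, -20, 0], [0, 0, 0]], [[0, -20, 0], [0, 0, 0]], [[0, -25, 0], [0, 0, 0]], [[0, -25, 0], [0, 0, 0]], [[0, -25, 0], [0, 0, 0]], [[0, -25, 0], [0, 0, 0]], [[0, -15, 0], [0, 0, 0]], [[0, -10, 0], [0, 0, 0]], [[0, 0, 0], [0, 0, 0]]]}}

```text
time_s: 13.7
tool_pos: [0.5932, -0.2148, 0.2351]
tool_rot: [-90.0, -0.1, -19.3]
force: [0.3, -0.0, -0.9]
grip_width: 0.0397
```

```bash
python3 - <<'E'
from h import *
o=env.get_obs(); print(o["tool_pos"],o["tool_rot"],o["time_s"],o["force"],o["grip_width"],o["qpos"])
for c in ("scene","wrist"):
  im=env.read_camera(c)
  cv2.imwrite(f"pics/{c}7.png",im[:,:,::-1])
R=Ro.from_euler("xyz",o["tool_rot"],degrees=True).as_matrix()
print(R.T@(np.array([.556,.202,.24])-o["tool_pos"])*1000)
E
```

```text
[ 0.59316309 -0.21476968  0.23511444] [-89.97440724  -0.13775414 -19.33233027] 13.7 [ 0.31592124 -0.01319372 -0.8859385 ] 0.03969771949649534 [-11.40636745  17.54906172  36.29225373  86.38663792 -10.49927093
  79.35294694   6.19699399]
[-173.02568598   -5.13140211  380.96943735]
```

View pics/scene7.png

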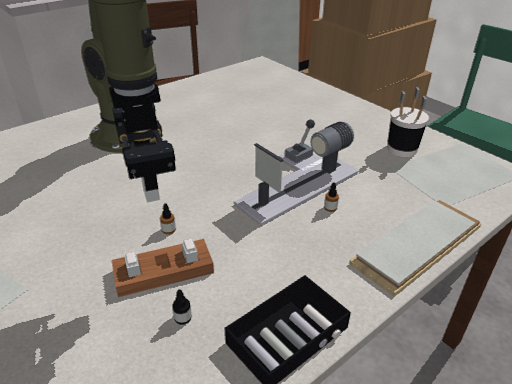

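View pics/wrist7.png

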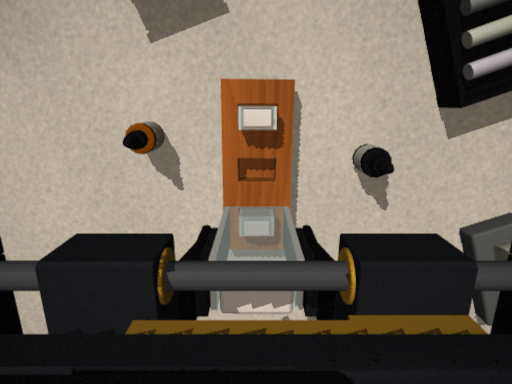

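Request:
{"name": "carry_out", "arguments": {"targets": [[[0, 0, 0], [0, -2, 0]], [[0, 0, 0], [0, -4, 0]], [[0, 0, 0], [0, -4, 0]], [[0, 0, 0], [0, -4, 0]], [[0, 0, 0], [0, -3.5, 0]], [[0, 0, 0], [0, -2, 0]], [[0, 0, 0], [0, 0, 0]]]}}

```text
time_s: 14.5
tool_pos: [0.5919, -0.2142, 0.2319]
tool_rot: [-90.0, 0.2, 0.2]
force: [0.7, -0.3, -0.9]
grip_width: 0.0396
```

Request:
{"name": "carry_out", "arguments": {"targets": [[[-1, 0, 12], [0, 0, 0]], [[-2, 0, 24], [0, 0, 0]], [[-3, 0, 36], [0, 0, 0]], [[-4, 0, 42], [0, 0, 0]], [[-4, 0, 42], [0, 0, 0]], [[-4, 0, 42], [0, 0, 0]], [[-4, 0, 42], [0, 0, 0]], [[-4, 0, 42], [0, 0, 0]], [[-4, 0, 42], [0, 0, 0]], [[-4, 0, 42], [0, 0, 0]], [[-2, 0, 32], [0, 0, 0]], [[-1, 0, 18], [0, 0, 0]]]}}

```text
time_s: 15.7
tool_pos: [0.5526, 0.2061, 0.233]
tool_rot: [-89.9, 0.1, 0.4]
force: [-1.2, -0.5, -1.4]
grip_width: 0.0397
```

Request:
{"name": "carry_out", "arguments": {"targets": [[[0, 0, 0], [0, 0, 0]], [[0, 0, 0], [0, 0, 0]], [[0, 0, 0], [0, 0, 0]]]}}

```text
time_s: 16.0
tool_pos: [0.5551, 0.1985, 0.2336]
tool_rot: [-90.1, -0.0, -0.1]
force: [-0.4, -0.1, -0.4]
grip_width: 0.0399
```

```bash
python3 - <<'E'
from h import *
o=env.get_obs(); print(o["tool_pos"],o["tool_rot"],o["time_s"],o["force"],o["grip_width"],o["qpos"])
for c in ("scene","wrist"):
  im=env.read_camera(c)
  cv2.imwrite(f"pics/{c}8.png",im[:,:,::-1])
im=env.read_camera("top"); cv2.imwrite("pics/top8.png",im[:,:,::-1])
E
```

```text
[0.55505943 0.19848294 0.2336398 ] [-9.00692389e+01 -1.84507888e-02 -6.00912943e-02] 16.0 [-0.39804349 -0.14833688 -0.44380098] 0.039933061344379975 [-38.46615323  10.75935026  18.58823821  91.8914036   -3.41590252
  77.92591364 -19.52716112]
```

View pics/scene8.png

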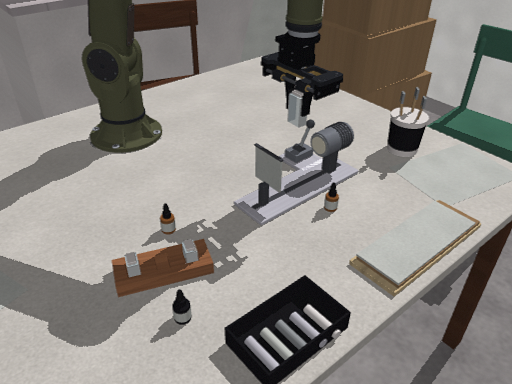

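View pics/wrist8.png

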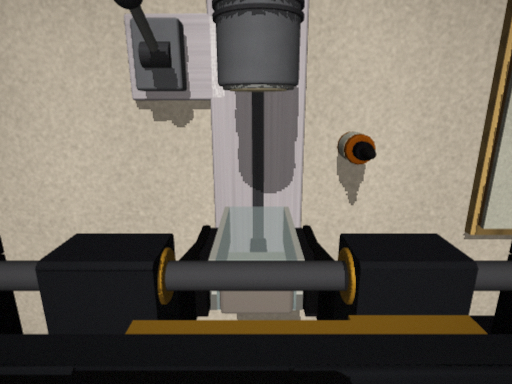

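View pics/top8.png

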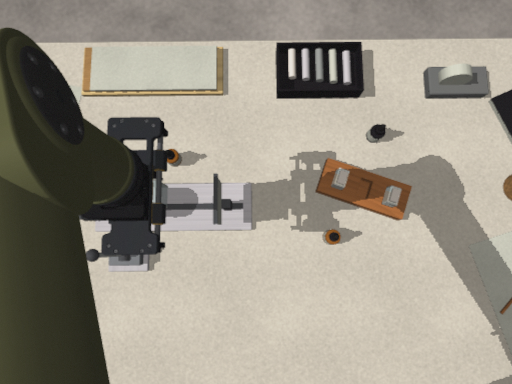

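```bash
python3 - <<'E'
from h import *
im=cv2.imread("pics/wrist8.png"); cv2.imwrite("pics/w8c.png",cv2.resize(im[0:215,110:330],None,fx=3.5,fy=2.79,interpolation=cv2.INTER_CUBIC))
E
```

```text
(no output)
```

View pics/w8c.png

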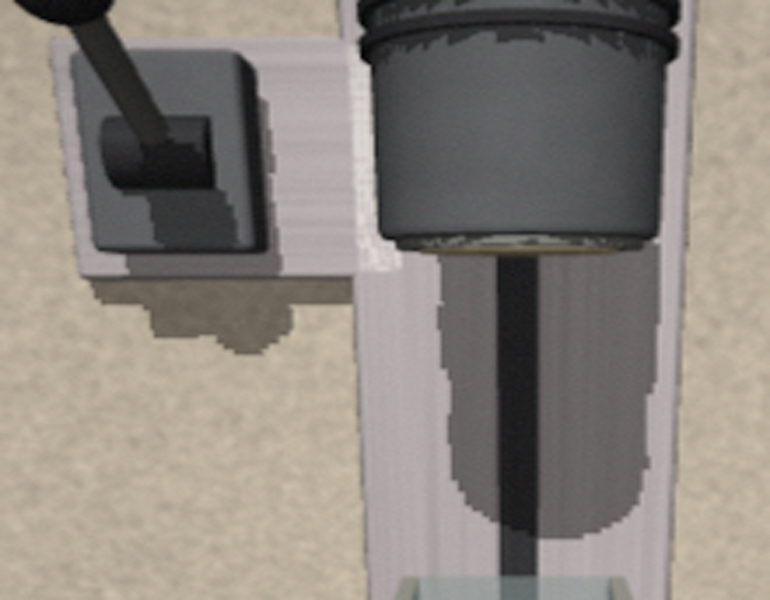

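```bash
python3 - <<'E'
from h import *
o=env.get_obs(); print(o["tool_pos"],o["tool_rot"])
c=lambda u,v:(u/3.5+110-.36,v/2.79-.32)
for n,uv,z in (("boxBL -130,85",c(97,249),.037),("boxTL -130,155",c(72,50),.037),("boxTR -80,155",c(240,52),.037),("boxBR -80,85",c(264,249),.037),("plate L -55",c(363,400),.012),("plate R 55",c(672,400),.012),("plate L -55",c(369,560),.012),("plate R 55",c(668,560),.012),("lamp L",c(376,150),.11),("lamp R",c(664,150),.11),("groove",c(518,400),.012),("groove",c(518,550),.012),("rimtop y82",c(519,250),.14),("platform edge",c(200,276),.012)):
    w=wray(uv,z,o); print(n,(w*1000).round(1))
E
```

```text
[0.55490868 0.19944518 0.2337414 ] [-9.00125679e+01 -1.88777375e-02 -1.20070873e-02]
boxBL -130,85 [428.7 287.8  37. ]
boxTL -130,155 [428.4 356.2  37. ]
boxTR -80,155 [476.6 355.6  37. ]
boxBR -80,85 [479.5 287.9  37. ]
plate L -55 [504.3 227.6  12. ]
plate R 55 [609.5 227.6  12. ]
plate L -55 [503.9 156.2  12. ]
plate R 55 [610.9 156.2  12. ]
lamp L [522.9 312.8 110. ]
lamp R [590.8 312.8 110. ]
groove [557.1 227.6  12. ]
groove [557.2 160.9  12. ]
rimtop y82 [556.5 283.5 140. ]
platform edge [452.7 278.3  12. ]
```

```bash
python3 - <<'E'
from h import *
im=cv2.imread("pics/wrist8.png"); cv2.imwrite("pics/w8d.png",cv2.resize(im[190:325,190:325],None,fx=4.4,fy=4.4,interpolation=cv2.INTER_CUBIC))
k=env.get_calibration("wrist");H=np.linalg.inv(np.array(k["hand_eye"]))
for x in(-20,20):
  for y in(-41,31):
    for z in (-12,12):
      p=H[:3,:3]@(np.array([x,y,z])/1000)+H[:3,3]; print(x,y,z,np.round([k["fx"]*p[0]/p[2]+k["cx"],k["fy"]*p[1]/p[2]+k["cy"]],1))
E
```

```text
-20 -41 -12 [210.1 306.7]
-20 -41 12 [207.9 256.9]
-20 31 -12 [225.2 239.6]
-20 31 12 [224.3 204.6]
20 -41 -12 [301.4 306.7]
20 -41 12 [303.7 256.9]
20 31 -12 [286.4 239.6]
20 31 12 [287.4 204.6]
```

View pics/w8d.png

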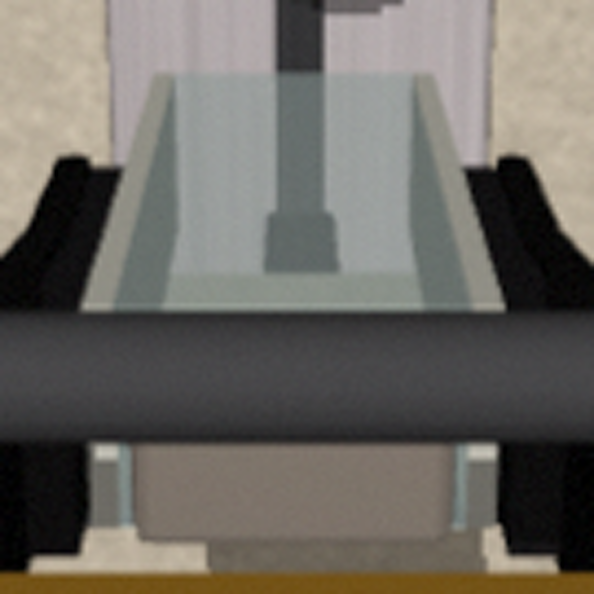

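Request:
{"name": "carry_out", "arguments": {"targets": [[[1, 5, 2], [0, 0, 0]], [[1, 10, 2], [0, 0, 0]], [[0, 18, 0], [0, 0, 0]], [[0, 18, 0], [0, 0, 0]], [[0, 18, 0], [0, 0, 0]], [[0, 18, 0], [0, 0, 0]], [[0, 18, 0], [0, 0, 0]], [[0, 12, 0], [0, 0, 0]], [[0, 8, 0], [0, 0, 0]], [[0, 4, 0], [0, 0, 0]], [[0, 0, 0], [0, 0, 0]], [[0, 0, 0], [0, 0, 0]]]}}

```text
time_s: 17.35
tool_pos: [0.5569, 0.2056, 0.1053]
tool_rot: [-90.0, -0.1, 0.2]
force: [-0.4, -0.1, -1.1]
grip_width: 0.0401
```

```bash
python3 - <<'E'
from h import *
P=[]
for i in range(6):
  o=env.get_obs(); P.append(np.r_[o["tool_pos"]*1000,o["tool_rot"]]); im=env.read_camera(["scene","wrist","top","scene","wrist","top"][i])
  if i<3: cv2.imwrite(f"pics/h{i}.png",im[:,:,::-1])
  if i==0: cv2.imwrite("pics/h0c.png",cv2.resize(im[70:230,220:380],None,fx=3.7,fy=3.7,interpolation=cv2.INTER_CUBIC)[:,:,::-1])
print(np.round(P,2),o["force"],o["grip_width"],o["time_s"])
E
```

```text
[[ 5.5691e+02  2.0563e+02  1.0525e+02 -8.9960e+01 -7.0000e-02  1.6000e-01]
 [ 5.5699e+02  2.0565e+02  1.0541e+02 -8.9960e+01 -8.0000e-02  1.7000e-01]
 [ 5.5698e+02  2.0570e+02  1.0545e+02 -8.9950e+01 -8.0000e-02  1.7000e-01]
 [ 5.5692e+02  2.0566e+02  1.0541e+02 -8.9960e+01 -8.0000e-02  1.7000e-01]
 [ 5.5684e+02  2.0561e+02  1.0530e+02 -8.9960e+01 -7.0000e-02  1.7000e-01]
 [ 5.5670e+02  2.0561e+02  1.0512e+02 -8.9970e+01 -5.0000e-02  1.7000e-01]] [-0.21215957 -0.24975214 -0.79426402] 0.039679314511227325 17.6
```

View pics/h0c.png

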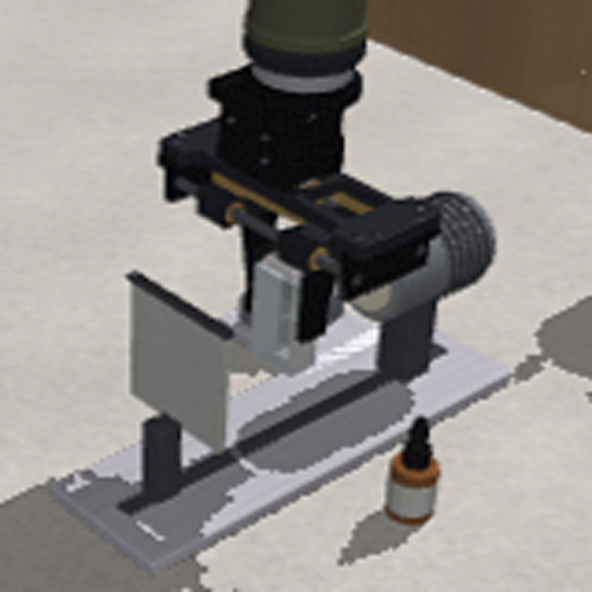

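View pics/h1.png

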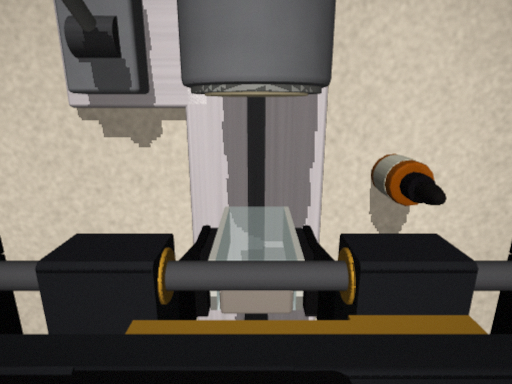

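View pics/h2.png

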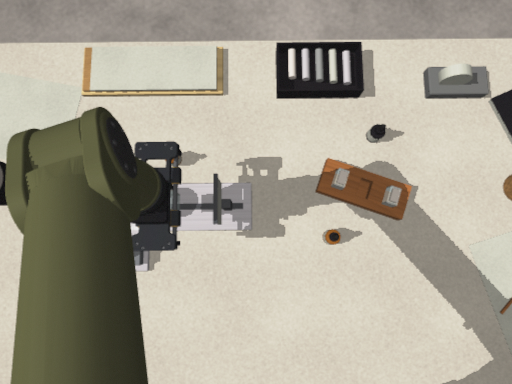

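```bash
python3 - <<'E'
from h import *
o=env.get_obs(); print(o["tool_pos"],o["tool_rot"])
im=cv2.imread("pics/h1.png"); cv2.imwrite("pics/h1c.png",cv2.resize(im[0:150,50:350],None,fx=2.6,fy=4,interpolation=cv2.INTER_CUBIC))
for n,uv,z in (("boxB y85",(100,93),.037),("platform y?",(120,107),.012),("plateL",(190,150),.012),("plateR",(325.5,150),.012),("groove",(256.2,150),.012),("rim z140",(256,84),.147),("lampL",(180.5,50),.11),("lampR",(332,50),.11)):
    print(n,(wray(uv,z,o)*1000).round(1))
E
```

```text
[0.55664054 0.20554017 0.1050228 ] [-8.99741005e+01 -4.15971690e-02  1.65433154e-01]
boxB y85 [449.5 285.7  37. ]
platform y? [452.  276.2  12. ]
plateL [504.1 243.3  12. ]
plateR [612.1 243.7  12. ]
groove [556.9 243.5  12. ]
rim z140 [556.4 285.9 147. ]
lampL [522.1 302.4 110. ]
lampR [590.9 302.7 110. ]
```

View pics/h1c.png

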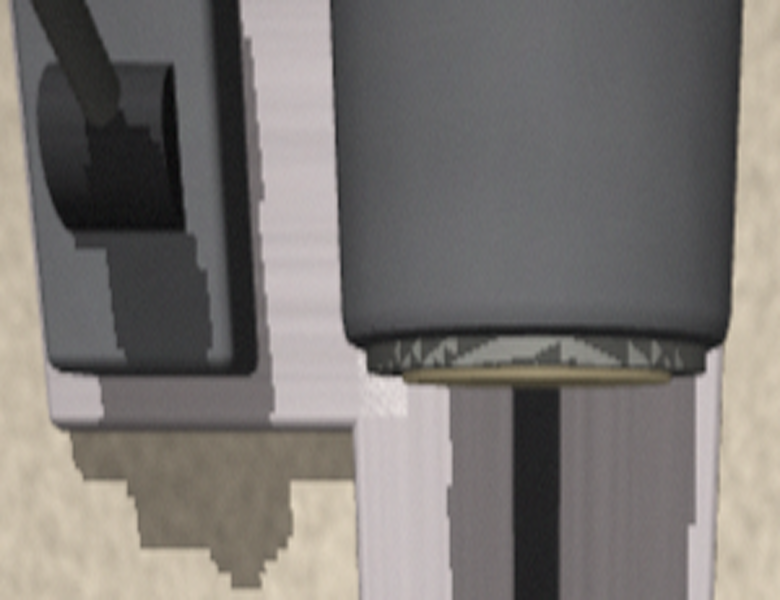

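Request:
{"name": "carry_out", "arguments": {"targets": [[[0, 0, -1.5], [0, 0, 0]], [[0, 0, -1.5], [0, 0, 0]], [[0, 0, 0], [0, 0, 0]], [[0, 0, 0], [0, 0, 0]], [[0, 0, 0], [0, 0, 0]], [[0, 0, 0], [0, 0, 0]]]}}

```text
time_s: 18.25
tool_pos: [0.5564, 0.2025, 0.1046]
tool_rot: [-90.0, -0.0, 0.2]
force: [0.3, -0.8, -0.6]
grip_width: 0.0398
```

```bash
python3 - <<'E'
from h import *
o=env.get_obs(); print(o["tool_pos"],o["tool_rot"],o["time_s"],o["joint_velocities"].round(2))
im=env.read_camera("scene")[:,:,::-1].copy(); 
S=6; a=cv2.resize(im[100:200,230:360],None,fx=S,fy=S,interpolation=cv2.INTER_CUBIC)
x,y=.5568,.2015
def dr(L,col,P=[x,y,0]):
    for u,v in proj("scene",pose(P,L)): cv2.circle(a,(int((u-230+.5)*S),int((v-100+.5)*S)),3,col,-1)
dr([(i,j,k) for i in(-20,20) for j in(-12,12) for k in(74,146)],(0,0,255))
dr([(i,-90,k) for i in(-45,45) for k in(69,159)],(0,255,0))
t=np.linspace(0,6.28,24); dr([(37*np.cos(q),82,110+37*np.sin(q)) for q in t],(255,0,0))
dr([(0,0,110)],(0,255,255)); cv2.imwrite("pics/ov.png",a)
E
```

```text
[0.55640934 0.20248931 0.10457257] [-8.99972618e+01 -3.88666009e-03  1.72541086e-01] 18.25 [ 0.03 -0.05 -0.01  0.    0.04 -0.1  -0.07]
```

View pics/ov.png

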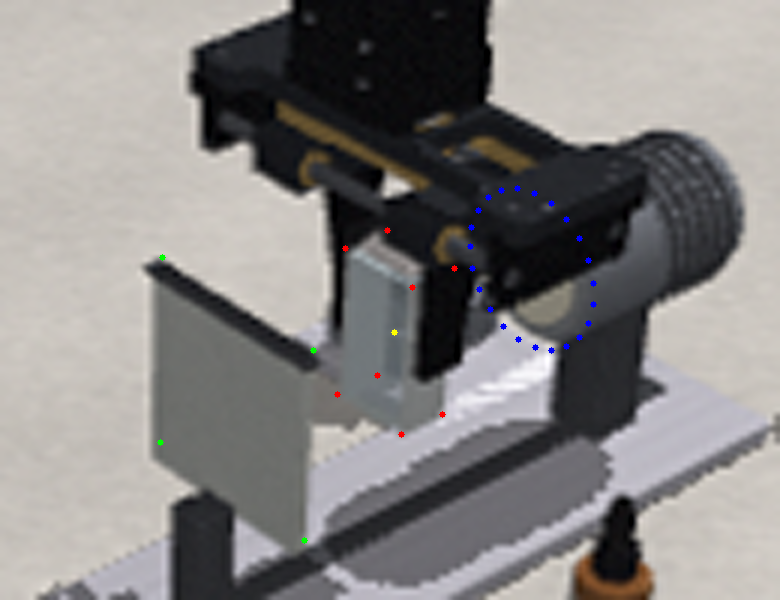

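```bash
python3 - <<'E'
from cell import env
o=env.get_obs(); print(o["tool_pos"],o["tool_rot"],o["grip_width"],o["time_s"])
print(env.sign_off())
E
```

```text
[0.55637426 0.20249797 0.10454727] [-8.99976284e+01  7.78332572e-04  1.73820236e-01] 0.03967891551687944 18.3
the job is handed in; nothing more can be done
None
```

I threw the toggle lever fully over, then took the tall cell from the rack's middle socket by its two frosted faces. It was held still in the light path, midway between lamp and screen, when I handed the job in at 18.3 s.

**Last checks:**
- **Lever:** the ball sat 38 mm past its hinge towards +y, which is the full "on" position. The lever was still leaning that way in the last wrist view. The lens looked no different between off and on in the pictures, so only the lever's position shows that the lamp is on.
- **Grip:** the opening read 39.7 mm against the cell's 40 mm, at a 22 N squeeze. The cell hung upright, with no slip seen.
- **Position:** the cell's middle was within about 2 mm of the hold point, at about 110 mm height and turned about 0.2° from the bench's axes. It hung clear of the bench.
- **Other things:** the two short cells and the three bottles stood where they were in the last pictures.

**Disagreement:** the cameras put the bench up to about 10 mm apart. The scene camera alone gave a y about 6 mm lower than the wrist view. I trusted the wrist camera, which looks along the bench from close by. In the last scene picture the drawn-in cell corners matched, while the screen corners were 1 to 2 pixels off.

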